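# Take the hot lid off the glue pot with the lid lifter

## Robot

A 7-joint arm with a two-finger parallel gripper is mounted at the origin on the work surface. World frame = base frame: x ahead of the robot, y to its left, z up, the work surface at z = 0. Lengths are in m, angles in rad, forces in N, time in s.
With the tool pointing down it reaches from about 0.4 to 0.875 m from the base axis. Payload 19.3 kg.
Tool frame: the origin (TCP) lies at the very end of the fingers, on their centre line; the grasp point (between the pads) lies 19 mm behind it; z points along the fingers, y is the line along which they close (so a half turn about z gives the same grasp; the last joint's range is limited). The gripper opens to 85 mm and grips with 20 to 120 N. Pads are 22 mm wide; open, the fingers measure 114 mm over their backs; the gripper's body (76 mm by 85 mm) begins 54 mm behind the grasp point. The pads swing forward as they close: fully open they stand 13 mm farther back than shut.
Start: joints at [-0.07, 0.521, -0.036, 1.599, 0.021, 1.021, -0.113], TCP at [0.625, -0, 0.231] pointing down, gripper open.
Joint ranges: [-2.91, 2.91], [-0.3, 2.13], [-1.5, 1.42], [0.17, 2.43], [-1.26, 4.41], [0.16, 1.93], [-2.52, 2.52]. Speed limits (rad/s): [1.89, 1.89, 2.39, 2.39, 3.01, 3.01, 3.01].

## Interface

Orientations are given as [roll, pitch, yaw] about the fixed x, y, z axes, in that order (R = Rz(yaw) Ry(pitch) Rx(roll)).
In Python, from workcell import bot gives the robot as it stands.
- The arm moves only by the tool carry_out, never from a script. Its argument "rows" is a list that holds one entry, the list of rows, each a list of 4 numbers: the shift along the tool's x, y, z in m, then the turn about the tool's z in degrees. In form: [[[x, y, z, twist], ...]]. A call has 1 to 12 rows; each row is the pose to reach, as a shift and turn from the pose commanded when the call began, along the tool's axes at that moment; what a row does not reach only later rows make up. A row lasts 1/12 s, in which the tool goes at most 41.7 mm and 7.16 degrees, less where a joint would pass 70% of its speed; a pose out of reach is approached as far as the arm can. A call with a gripper value outside its range is refused whole. "grip" is the finger opening in m, from 0 to 0.0854, set as the call begins (left out, the last holds). The fingers move at their own pace and stop on an object; "grip_force" is the grip in N (left out, the last holds). Time passes only in rows, so rows that repeat a pose let the fingers close. It gives the time, the measured TCP pose, the force, the opening and the grip force at its end, in the units of the state.
- bot.observe(): the state, without advancing time (a new reading comes with each control period).
- bot.grab_frame(name): name is "scene" or "side" or "wrist"; returns a dict with "pixels" (400x640x3 uint8, red, green, blue), "K" (3x3 intrinsics, pixels), "pose" (4x4, takes a point from camera to world coordinates). Camera axes: x right, y down, z forward; pixel columns grow to the right and rows downward; lengths in m; the calibration is good to about 2 mm. A picture is of the moment at which its call begins. There is no depth.
- bot.job_done(): hands the job in; it is judged then, once.
Trained networks look in a picture, given as the dict that the camera call returned (one of the last four; its "shot" number tells which), for a name from the list of things; names that differ only in an ending like _2 or _b are one class to them, and where a whole thing is asked for, a point or a joint stands for the part that bears it (a point fixed in the world has none). Each returns a list of dicts, best first, with "conf" (0 to 1); they miss things now and then, are a little off and sometimes report something else, mostly with a low value. They report only what shows in the picture. A call takes as long as a camera call. They do not tell look-alikes from the thing itself.
- bot.look_for(picture, label): "position" ([column, row] in pixels, amid what is visible of it).
- bot.regions_of(picture, label): "region" (400x640 bool, what is visible of it) and "position" ([column, row] in pixels, amid what is visible of it).
- bot.spot_point(picture, label): "position" ([column, row] in pixels: a listed point, or the origin of a listed thing).
The state is a dict: "clock": time; "qpos": joint angles; "qd": joint speeds; "joint_efforts": joint torques, N m; "position": TCP position; "tool_rot": TCP orientation; "force": force on the tool from outside, world axes, zero at the start; "moment": the same for the moment, N m; "grip_width": finger opening in m; "finger_force": force on a finger pad.
Only numpy, scipy, OpenCV 4.12 (cv2) and the standard library are available. Lean on these libraries where they do the work, as an engineer would, in place of code of your own. Each camera call takes 0.05 s, during which the arm holds its last target. There are 200 camera calls.

## Task

The glue pot is hot: take the lid lifter from its fork stand, hook it under the middle of the lid's loop and, pulling up only lightly, turn the lid anticlockwise until you feel its lugs come free of the locking ring. Lift the lid off with the lifter, keeping it level, and set it down gently in the middle of the round cork pad; use no more force than needed and never touch the lid with the gripper. Then unhook the lifter and hang it back in its fork stand, disturbing nothing else on the bench.

Things in the scene. Friction and masses are not known exactly. Their poses are not given: they have to be found in the camera images.
- lifter: Lid lifter, 170 mm tall, 0.16 kg, hanging in its stand. Origin: centre of the hook's underside, on the axis of shank and grip; z up the shank. The hook is a J channel 36 mm long along y: floor 4 mm thick (x -10 to 10), lip at x 6 to 10 up to z 10, back plate at x -10 to -6 up to z 45, with a neck above (x -10 to 4, z 41 to 45). Throat 12 mm wide; it goes under a bar by moving along its own +x.
- lifter_grip (a point): Middle of the lifter's square wooden grip, 26 x 26 mm and 65 mm tall, grasped from above either way round; 137 mm above the lifter's origin, same axes. Below the grip is a square collar 36 x 36 x 5 mm (its underside 100 mm above the lifter's origin), then the round shank, 8 mm thick.
- stand: Fork stand, fixed. Origin: on the bench, under the lifter's shank. Two level prongs 10 mm wide, 16 mm apart, along x from -28 to 46, upper face at z 130, open to -x; the post at x 40 to 52 is no higher; foot at x 10 to 90, 90 mm wide. The lifter hangs with its collar on the prongs, shank between them, origin at x 0, y 0, z 30, x axes alike; it leaves and enters along x from the -x side.
- pot: Electric glue pot of steel, 164 mm across, fixed. Origin: centre of its underside. The lid rests on its flat rim, 75 mm up. On the rim lies a fixed locking ring, 164 mm outside, 126 mm inside, its top 14 mm above the rim; two opposite tabs, underside 9 mm above the rim, hold the lid's lugs, so that the locked lid can rise only 3 mm.
- pot_rim (a point): Centre of the pot's rim, 75 mm above the bench. Two opposite notches in the locking ring, 36 degrees wide, let the lid's lugs out. The ring's angle is not measured: the lid must be turned anticlockwise seen from above by 24 to 54 degrees, differently each time, before its lugs are free to rise; about 13 degrees further they meet a stop. The hook has 6 degrees of turning play on the bar.
- lid: Hot steel lid, 0.36 to 0.57 kg, a disc 120 mm across, 6 mm thick, lying on the pot's rim in the locking ring with 3 mm play all round. Origin: centre of its underside, z up. Two lugs along +x and -x, 24 mm wide, reach 72 mm from the centre.
- lid_loop (a point): Middle of the lid's loop handle, on the axis of its straight round bar, 36 mm above the lid's origin; axes as the lid. The bar is 8 mm thick and runs along y, its legs 64 mm apart (centres); 26 mm free height between lid and bar. The lid is balanced when carried by the middle of the bar. The loop is alike from both sides.
- rest: Lid rest: square plywood tile with toothed edges, 174 mm wide, with a round cork pad 148 mm across on it, fixed to the bench. Origin: centre of its underside; the top of the cork is at z 30.
- glue_bottle: Bystander: white bottle, 60 mm across, 170 mm high, standing; origin at its foot.
- tin: Bystander: open steel tin, 72 mm across, 80 mm high; origin at its foot.
- screwdriver: Bystander: screwdriver lying on the bench beyond the pot; origin under its middle.
There are look-alikes about, which are no part of the job. What is shaped like the stand but yellow is not meant.

How it is judged:
On the way, in this order (a step that is already met when the one before it is completed fails the run):
1. the lid hangs from the lifter, clear above the pot (height (world z) of lid above 0.1 m and contact force between lifter and lid above 1.5 N and contact force between lid and pot below 0.2 N), for 0.2 s.
2. the lid stands level on the cork pad and the lifter is off it (horizontal distance between lid and rest below 0.025 m and z of lid in the frame of rest below 0.034 m and angle between lid's own z axis and vertical below 0.05 rad and distance between lifter and lid above 0.06 m and contact force between lifter and lid below 0.1 N), for 0.2 s.
At the end, for the whole second after the job is handed in: The lid lies level (within 3 degrees) on the cork pad with its centre within 25 mm of the pad's, and the lifter hangs upright (within 7 degrees) by its collar on the prongs of its stand, its shank within 22 mm of the stand's origin; both are released and at rest (horizontal distance between lid and rest below 0.025 m and z of lid in the frame of rest below 0.034 m and angle between lid's own z axis and vertical below 0.05 rad and linear speed of lid below 0.02 m/s and distance between lifter and stand below 0.05 m and horizontal distance between lifter and stand below 0.022 m and z of lifter in the frame of stand above 0.026 m and angle between lifter's own z axis and vertical below 0.12 rad and linear speed of lifter below 0.03 m/s); the robot touches nothing.
It fails at once if the gripper or arm touches the hot lid (contact force between any of the fingers, the arm and lid above 0.3 N).
It fails at once if the lifter pulls or pushes on the lid with more than 25 N (contact force between lifter and lid above 25 N).
It fails at once if the lid is tipped by more than 20 degrees (angle between lid's own z axis and vertical above 0.35 rad).
It fails at once if the lid is set down on the rest with more than 25 N (contact force between lid and rest above 25 N).
It fails at once if a bystander is pushed more than 20 mm (distance of any of glue_bottle, tin, screwdriver from where it was at the start of the episode above 0.02 m).
It also fails if it takes over 72 s, if anything falls off the work surface, if the arm or the gripper's body presses on something with over 40 N, if the wrist force passes 120 N, or if a joint passes its speed limit or range.

## Working session

There is one attempt and no reset: what is moved stays moved. The work goes in short steps, Python scripts to look and compute and a tool call to move; the robot and the scene stay as the last step left them, time stands still between calls to the robot, and variables do not carry over. Pictures are saved under pics/ and viewed, at most 10 in all, crops included, and the job is handed in when it is done.

Besides the shell and the picture viewer there is one more tool, called after ">>>" as name(argument=value, ...) on one line, values as JSON. carry_out: Moves the arm, as the interface text tells. Its arguments: {"type":"object","properties":{"rows":{"type":"array","items":{"type":"array","items":{"type":"array","items":{"type":"number"}}}},"grip":{"type":"number"},"grip_force":{"type":"number"}},"required":["rows"]}

```bash
mkdir -p pics; ls; cat > h.py <<'E'
import numpy as np, cv2
from workcell import bot
def save(p,n): cv2.imwrite('pics/'+n+'.png',p['pixels'][:,:,::-1])
def ray(p,uv):
    d=np.linalg.inv(p['K'])@np.array([uv[0],uv[1],1.]); return p['pose'][:3,3],p['pose'][:3,:3]@d
def atz(p,uv,z):
    o,d=ray(p,uv); return o+d*(z-o[2])/d[2]
def proj(p,X):
    c=p['pose'][:3,:3].T@(np.asarray(X,float)-p['pose'][:3,3]); c=p['K']@c; return c[:2]/c[2]
def tri(obs):
    A=np.zeros((3,3));b=np.zeros(3)
    for p,uv in obs:
        o,d=ray(p,uv);d=d/np.linalg.norm(d);M=np.eye(3)-np.outer(d,d);A+=M;b+=M@o
    return np.linalg.solve(A,b)
E
python3 - <<'E'
from h import *
P={n:bot.grab_frame(n) for n in('scene','side')}
s=bot.observe();print(s['position'],s['tool_rot'],s['force'])
for n,p in P.items():
    save(p,n+'0')
    print(n,p['pose'][:3,3].round(2),p['pose'][:3,2].round(2))
    for l in 'lifter lifter_grip stand pot pot_rim lid lid_loop rest glue_bottle tin screwdriver'.split():
        print(l,[(np.round(r['position']).tolist(),round(r['conf'],2)) for r in bot.spot_point(p,l)[:3]])
im=np.vstack([P['scene']['pixels'],P['side']['pixels']])
cv2.imwrite('pics/a.png',cv2.resize(im,(480,600),interpolation=3)[:,:,::-1])
E
```

```text
pics
[ 6.24707097e-01 -7.27659125e-05  2.30780124e-01] [-3.14057620e+00  8.78206348e-05  1.57070677e+00] [ 0.15095235 -0.60360787  0.66186363]
scene [ 1.51 -0.51  0.92] [-0.71  0.34 -0.62]
lifter [([233.0, 227.0], 0.55), ([232.0, 189.0], 0.52)]
lifter_grip [([230.0, 188.0], 0.62)]
stand [([174.0, 234.0], 0.83)]
pot [([338.0, 210.0], 0.94), ([235.0, 226.0], 0.33)]
pot_rim [([337.0, 191.0], 0.87), ([299.0, 284.0], 0.35)]
lid [([339.0, 190.0], 0.83)]
lid_loop [([340.0, 181.0], 0.85), ([341.0, 191.0], 0.69), ([298.0, 283.0], 0.62)]
rest [([424.0, 193.0], 0.77)]
glue_bottle [([296.0, 283.0], 0.95)]
tin [([425.0, 238.0], 0.85)]
screwdriver [([369.0, 250.0], 0.64)]
side [0.34 0.79 0.74] [ 0.23 -0.81 -0.55]
lifter [([362.0, 203.0], 0.82)]
lifter_grip [([366.0, 164.0], 0.97)]
stand [([397.0, 194.0], 0.85), ([364.0, 213.0], 0.79)]
pot [([323.0, 276.0], 0.97)]
pot_rim []
lid [([331.0, 255.0], 0.63)]
lid_loop []
rest [([267.0, 368.0], 0.68)]
glue_bottle [([281.0, 216.0], 0.75), ([259.0, 265.0], 0.15)]
tin [([220.0, 309.0], 0.84)]
screwdriver [([258.0, 267.0], 0.84), ([364.0, 205.0], 0.49)]
```

View pics/scene0.png

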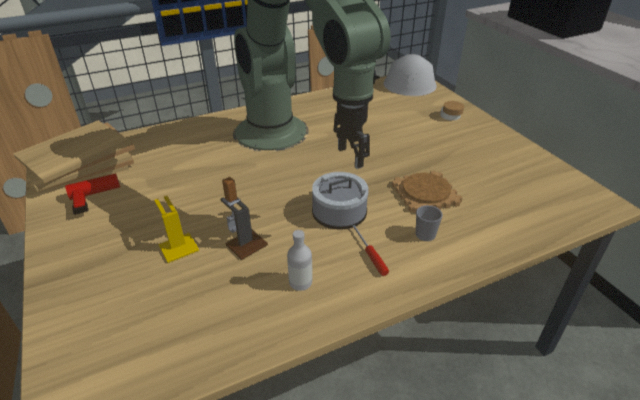

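View pics/side0.png

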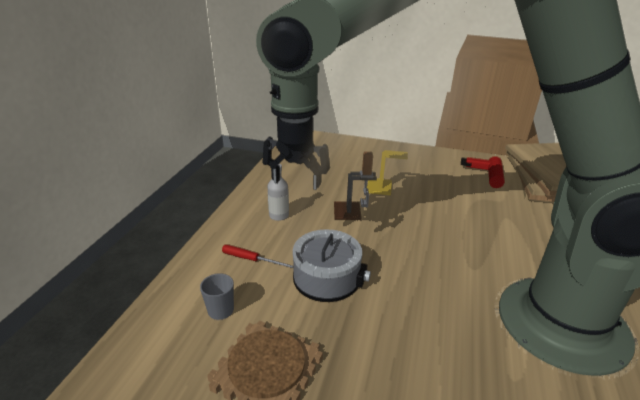

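The scene view shows the dark stand with its lifter at about (232,190–230), with the yellow decoy to its left. The pot is at (340,200), the rest at (426,190), the bottle at (298,260), the tin at (427,223) and the screwdriver at (372,252). The side view agrees: lifter at (366,165), pot at (327,262), rest at (267,362).

```bash
python3 - <<'E'
from h import *
S=bot.grab_frame('scene');D=bot.grab_frame('side')
print('grip',tri([(S,(230,188)),(D,(366,164))]), atz(S,(230,188),.167))
print('stand',atz(S,(235,227),.0),atz(D,(364,213),0))
# prong/post features in pix: foot centre
print('foot',atz(S,(247,243),0.005),atz(D,(348,211),.005))
print('pot',tri([(S,(338,210)),(D,(323,276))]),atz(S,(337,191),.075))
print('loop',atz(S,(340,181),.111),'sideloop',atz(D,(329,241),.111))
for n,uv in(('s',(424,193)),):
  print('rest',atz(S,uv,0),atz(D,(267,368),0))
for l,z in(('rest',.02),):
  for p in(S,D):
    r=bot.regions_of(p,l)[0]; print(r['conf'],atz(p,r['position'],z))
print('tin',atz(S,(425,238),0),atz(D,(220,309),0),'bottle',atz(S,(296,283),0),'scr',atz(S,(369,250),0))
W=bot.grab_frame('wrist');save(W,'w0');print(W['pose'].round(3),W['K'])
for l in 'lifter_grip stand pot_rim lid lid_loop rest'.split():
   print(l,[(np.round(r['position']).tolist(),round(r['conf'],2)) for r in bot.spot_point(W,l)[:3]])
E
```

```text
grip [ 0.51382422 -0.29473521  0.16919914] [ 0.50550654 -0.29503912  0.167     ]
stand [ 0.47207663 -0.2908195   0.        ] [ 0.50977776 -0.29294405  0.        ]
foot [ 0.5572945  -0.28207105  0.005     ] [ 0.55738647 -0.28155869  0.005     ]
pot [0.54708787 0.01495935 0.00636967] [0.53442273 0.01157143 0.075     ]
loop [0.53727325 0.01917916 0.111     ] sideloop [0.54030016 0.01100625 0.111     ]
rest [0.57800556 0.30325126 0.        ] [0.58481754 0.30210111 0.        ]
0.56 [0.59778933 0.28675197 0.02      ]
0.68 [0.58539575 0.31220113 0.02      ]
tin [7.53008202e-01 1.82366769e-01 1.11022302e-16] [7.45627608e-01 1.88384270e-01 1.11022302e-16] bottle [ 0.74849557 -0.21499906  0.        ] scr [ 7.25739520e-01  1.44401847e-02 -1.11022302e-16]
[[ 1.     0.001  0.001  0.626]
 [ 0.001 -0.957 -0.29   0.074]
 [ 0.001  0.29  -0.957  0.375]
 [ 0.     0.     0.     1.   ]] [[282.34028773   0.         320.27568208]
 [  0.         282.34028773 201.79165343]
 [  0.           0.           1.        ]]
lifter_grip []
stand [([251.0, 352.0], 0.95)]
pot_rim []
lid [([243.0, 172.0], 0.56), ([233.0, 180.0], 0.51)]
lid_loop []
rest []
```

View pics/w0.png

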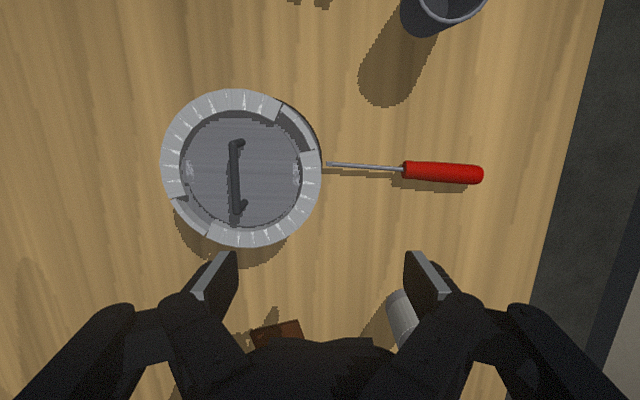

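The wrist view shows the pot at (241,168). The loop bar runs nearly vertical in the image from (237,142) to (237,222), which is along world y. The ring notches are near 35–45° and 215–225° seen from above. Next I'll move to view the lifter.

>>> carry_out(rows=[[[-0.02,-0.01,-0.01,0],[-0.05,-0.025,-0.02,0],[-0.08,-0.04,-0.03,0],[-0.11,-0.055,-0.04,0],[-0.14,-0.07,-0.05,0],[-0.17,-0.09,-0.06,0],[-0.2,-0.1,-0.07,0],[-0.22,-0.11,-0.07,0],[-0.23,-0.112,-0.07,0],[-0.235,-0.112,-0.07,0],[-0.235,-0.112,-0.07,0]]], grip=0.085)

```text
clock: 2.67
position: [0.5132, -0.2352, 0.301]
tool_rot: [-3.141, -0.0, 1.57]
force: [0.0, 1.0, 0.2]
grip_width: 0.0851
finger_force: 0.0
```

```bash
python3 - <<'E'
from h import *
W=bot.grab_frame('wrist');save(W,'w1')
for l in 'lifter_grip lifter stand'.split():
   print(l,[(np.round(r['position']).tolist(),round(r['conf'],2)) for r in bot.spot_point(W,l)[:3]])
r=bot.regions_of(W,'stand')[0];print(r['conf'])
print(bot.observe()['position'])
for z,uv in ((.0,(0,0)),): pass
cv2.imwrite('pics/w1c.png',cv2.resize(W['pixels'][100:400,120:520,::-1],(800,600),interpolation=2))
E
```

```text
lifter_grip [([322.0, 248.0], 0.72)]
lifter [([321.0, 210.0], 0.83)]
stand [([281.0, 289.0], 0.92), ([318.0, 203.0], 0.61)]
0.9
[ 0.51349148 -0.23380783  0.30107341]
```

View pics/w1c.png

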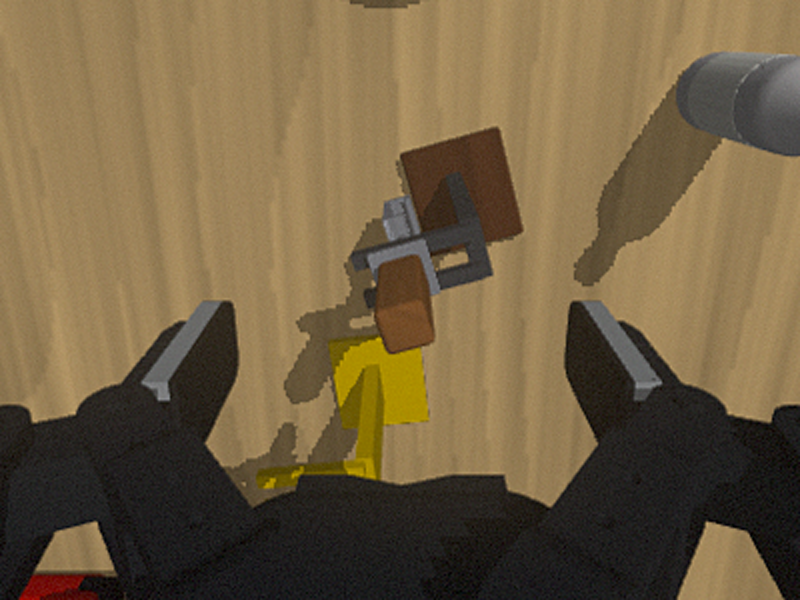

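The crop shows the grip's top face centred near full-image (323.5,261). The foot corners are at about (320,177), (369,164) and (381,217), and the stand is yawed about 13–15°. The yellow decoy is behind it, and the bottle is at the upper right.

```bash
python3 - <<'E'
from h import *
W=bot.grab_frame('wrist')
c=lambda x,y:(120+x/2,100+y/2)
print('top',atz(W,c(407,322),.1995),'grip',atz(W,(322,248),.167))
f=[atz(W,c(*q),.01)[:2] for q in((401,155),(498,128),(523,234))]
print('foot',f,np.degrees(np.arctan2(*(f[1]-f[0])[::-1])),np.degrees(np.arctan2(*(f[1]-f[2])[::-1])),'ctr',(f[0]+f[2])/2)
# collar corners z=.135 
k=[atz(W,c(*q),.135)[:2] for q in((368,262),(425,240),(438,291))]
print('collar',k,np.degrees(np.arctan2(*(k[1]-k[0])[::-1])),np.degrees(np.arctan2(*(k[1]-k[2])[::-1])),(k[0]+k[2])/2)
g=[atz(W,c(*q),.1995)[:2] for q in((388,353),(434,344))]
print(np.degrees(np.arctan2(*(g[1]-g[0])[::-1])))
print(proj(W,(.513,-.295,.1995))*2-[240,200])
E
```

```text
top [ 0.51827455 -0.29449516  0.1995    ] grip [ 0.5170354 -0.2965955  0.167    ]
foot [array([ 0.51547787, -0.25211088]), array([ 0.59043055, -0.23065219]), array([ 0.6154768 , -0.31766361])] 15.97622986505136 106.05847382553019 ctr [ 0.56547734 -0.28488724]
collar [array([ 0.49590184, -0.2902332 ]), array([ 0.52942759, -0.2762719 ]), array([ 0.53774717, -0.30894663])] 22.608555626453768 104.28500413254606 [ 0.51682451 -0.29958991]
12.651529233352942
[396.11949591 322.90905813]
```

>>> carry_out(rows=[[[-0.02,0.001,0.0,-5],[-0.045,0.003,0.0,-10],[-0.06,0.004,0.02,-15],[-0.062,0.004,0.04,-15],[-0.062,0.004,0.07,-15],[-0.062,0.004,0.1,-15],[-0.062,0.004,0.125,-15],[-0.062,0.004,0.145,-15],[-0.062,0.004,0.15,-15],[-0.062,0.004,0.15,-15]]])

```text
clock: 3.8
position: [0.5167, -0.2963, 0.1502]
tool_rot: [-3.14, -0.002, 1.833]
force: [0.6, 0.3, -0.1]
grip_width: 0.0851
finger_force: 0.0
```

>>> carry_out(rows=[[[0,0,0,0],[0,0,0,0],[0,0,0,0],[0,0,0,0],[0,0,0,0],[0,0,0,0],[0,0,0,0],[0,0,0,0]]], grip=0.0, grip_force=60)

```text
clock: 4.47
position: [0.5172, -0.2972, 0.1521]
tool_rot: [3.141, 0.001, 1.832]
force: [-1.5, 1.0, 7.4]
grip_width: 0.0256
finger_force: 58.6
```

>>> carry_out(rows=[[[0,0,-0.004,0],[0,0,-0.008,0],[0,-0.002,-0.01,0],[0,-0.015,-0.01,0],[0,-0.03,-0.01,0],[0,-0.045,-0.01,0],[0,-0.06,-0.01,0],[0,-0.075,-0.01,0],[0,-0.08,-0.02,0],[0,-0.08,-0.05,0],[0,-0.08,-0.08,0],[0,-0.08,-0.1,0]]])

```text
clock: 5.47
position: [0.4399, -0.3181, 0.2546]
tool_rot: [3.14, 0.002, 1.832]
force: [0.1, -0.1, -0.7]
grip_width: 0.025
finger_force: 59.4
```

```bash
python3 - <<'E'
from h import *
from scipy.optimize import least_squares
W=bot.grab_frame('wrist');save(W,'w2')
im=cv2.imread('pics/w0.png')
p={'K':W['K'],'pose':np.array([[1,.001,.001,.626],[.001,-.957,-.29,.074],[.001,.29,-.957,.375],[0,0,0,1.]])}
for z,q in((.089,[(160,168),(322,168),(241,88),(241,248)]),):
  P=[atz(p,u,z) for u in q];print('ring ctr',(P[0]+P[1])/2,(P[2]+P[3])/2,P[1]-P[0],P[2]-P[3])
C=np.array([.540,.012])
for u in((282,102),(312,152),(180,200),(208,236)):
  d=atz(p,u,.089)[:2]-C;print(u,np.degrees(np.arctan2(d[1],d[0])),np.hypot(*d))
a,b=atz(p,(239,142),.111),atz(p,(236,222),.111);print(a,b,(a+b)/2,np.degrees(np.arctan2(*(a-b)[1::-1])))
# rectified top-down crop of lid plane z=.111, 0.25mm/px
def top(z,c,h=.09,n=500):
  g=np.linspace(-h,h,n);X,Y=np.meshgrid(c[0]+g,c[1]-g)
  Q=np.stack([X,Y,np.full_like(X,z)],-1)-p['pose'][:3,3];Q=Q@p['pose'][:3,:3]@p['K'].T
  return cv2.remap(im,(Q[...,0]/Q[...,2]).astype('f4'),(Q[...,1]/Q[...,2]).astype('f4'),1)
A=top(.111,(.54,.012),n=400);B=top(.089,(.54,.012),n=400)
for t in(A,B): cv2.line(t,(200,0),(200,400),(0,255,0),1);cv2.line(t,(0,200),(400,200),(0,255,0),1)
cv2.circle(B,(200,200),int(.082/.18*400),(0,0,255),1)
cv2.imwrite('pics/top.png',np.hstack([A,B]))
E
```

```text
ring ctr [0.54532597 0.02333161 0.089     ] [0.54475134 0.01646094 0.089     ] [1.65378382e-01 1.36117978e-04 0.00000000e+00] [0.01329691 0.16588967 0.        ]
(282, 102) 56.52498578493838 0.08989686383826691
(312, 152) 19.50557957987513 0.08266274950237049
(180, 200) -159.7611109193185 0.06588864103974423
(208, 236) -120.00863230840962 0.07392046605194988
[0.55160326 0.05129234 0.111     ] [ 0.54216136 -0.0271401   0.111     ] [0.54688231 0.01207612 0.111     ] 83.13561623908268
```

View pics/top.png

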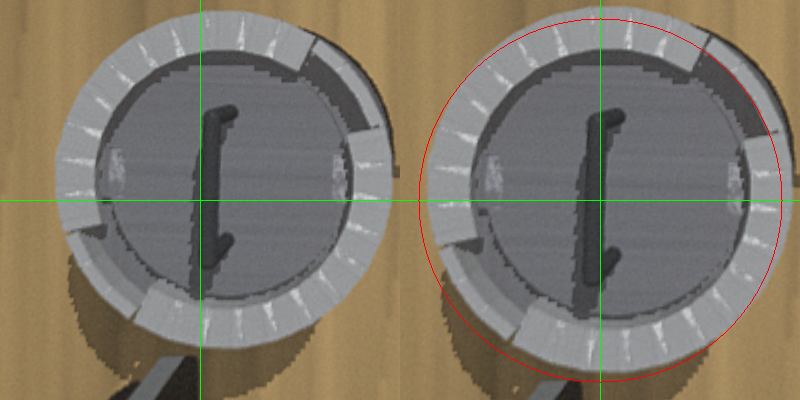

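View pics/w2.png

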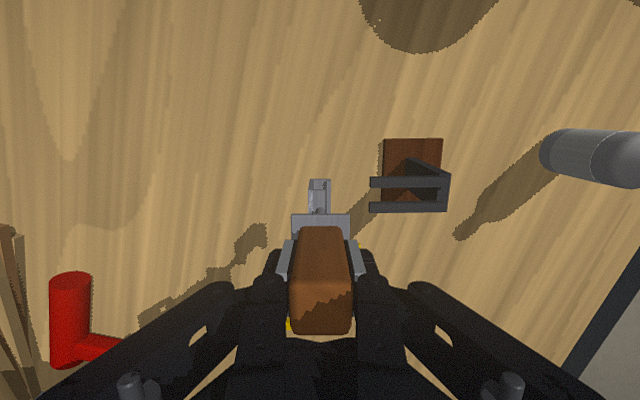

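The rectified view puts the ring centre at about (0.544,0.017) and the loop middle at (0.544,0.0175). Lid yaw is about −1.5° and the notch centres are near 37.5°, so the lid needs about 39° of turn. In w2 the lifter is held, with its hook at (319,195).

```bash
python3 - <<'E'
from h import *
W=bot.grab_frame('wrist');s=bot.observe()
from scipy.spatial.transform import Rotation as R
T=R.from_euler('xyz',s['tool_rot']).as_matrix();t=np.array(s['position'])
print(t)
for off in(-.004,0,.004):
  def pt(lx,ly,lz): # lifter x=tool y, lifter y = tool x ; tcp at lifter z .121
    return proj(W,t+T@np.array([ly+off,lx,0.121-lz])).round(0)
  print(off,'top-face lower edge',pt(-13,0,0) if 0 else pt(0,-.013,.1695),'upper',pt(0,.013,.1695),'collar +y edge',pt(0,.018,.105),'hook +y corners bottom',pt(.01,.018,0),pt(-.01,.018,.045),'collar corners',pt(-.018,.018,.105),pt(.018,.018,.105))
E
```

```text
[ 0.44088412 -0.31856092  0.25532404]
-0.004 top-face lower edge [317. 339.] upper [317. 285.] collar +y edge [318. 217.] hook +y corners bottom [329. 180.] [306. 192.] collar corners [288. 217.] [347. 217.]
0 top-face lower edge [317. 331.] upper [317. 276.] collar +y edge [318. 211.] hook +y corners bottom [329. 176.] [306. 187.] collar corners [288. 211.] [348. 211.]
0.004 top-face lower edge [317. 323.] upper [317. 267.] collar +y edge [318. 205.] hook +y corners bottom [329. 172.] [306. 182.] collar corners [288. 205.] [348. 205.]
```

>>> carry_out(rows=[[[0.015,0.008,-0.005,0],[0.045,0.023,-0.015,1],[0.078,0.04,-0.02,3],[0.111,0.057,-0.02,5],[0.144,0.074,-0.02,7],[0.177,0.091,-0.02,9],[0.21,0.108,-0.02,11],[0.243,0.125,-0.02,13],[0.273,0.14,-0.02,15],[0.295,0.151,-0.02,16],[0.306,0.157,-0.02,16.5],[0.309,0.158,-0.02,16.5]]])

```text
clock: 6.57
position: [0.5124, 0.0244, 0.2711]
tool_rot: [-3.141, -0.001, 1.548]
force: [0.8, 0.1, -2.1]
grip_width: 0.0256
finger_force: 59.5
```

```bash
python3 - <<'E'
from h import *
W=bot.grab_frame('wrist');save(W,'w3');s=bot.observe();print(s['position'],s['tool_rot'],s['force'],s['clock'])
W=W['pixels'];cv2.imwrite('pics/w3c.png',cv2.resize(W[60:360,120:520,::-1],(800,600),interpolation=2))
E
```

```text
[0.51221082 0.02332025 0.27109958] [-3.14107721e+00 -3.48566946e-04  1.54731150e+00] [ 0.32952802  0.81785182 -1.57244297] 6.6167
```

View pics/w3c.png

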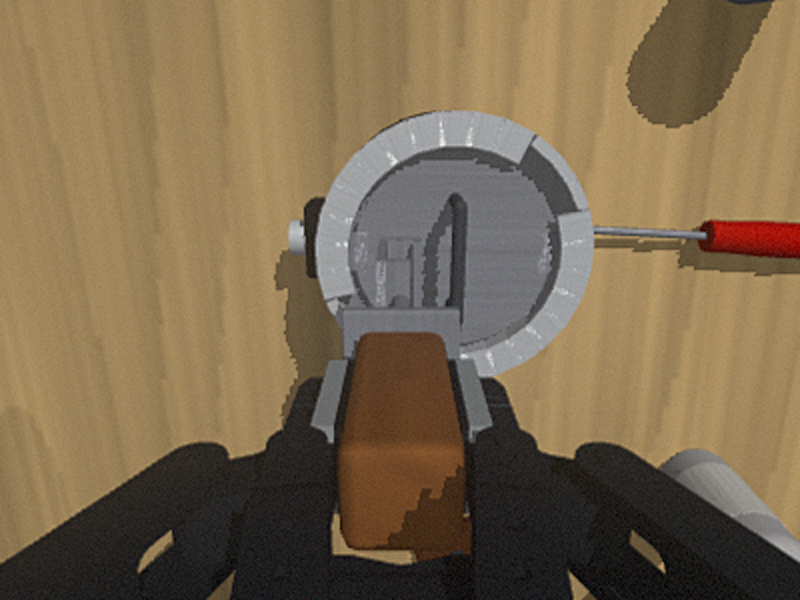

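w3 shows the hook at about (400,275) in the crop. It is inside the ring and to the left of the bar, which runs along x≈458 in the crop and parallel to the hook. The path down is clear.

>>> carry_out(rows=[[[-0.003,0.001,0.005,0],[-0.003,0.001,0.02,0],[-0.003,0.001,0.035,0],[-0.003,0.001,0.05,0],[-0.003,0.001,0.057,0],[-0.003,0.001,0.06,0],[-0.003,0.004,0.06,0],[-0.003,0.01,0.06,0],[-0.003,0.016,0.06,0],[-0.003,0.022,0.06,0],[-0.003,0.025,0.06,0],[-0.003,0.025,0.06,0]]])

```text
clock: 7.62
position: [0.5381, 0.018, 0.2114]
tool_rot: [3.141, -0.0, 1.545]
force: [0.5, 0.7, -0.5]
grip_width: 0.0255
finger_force: 59.4
```

```bash
python3 - <<'E'
from h import *
s=bot.observe();print(s['position'],s['tool_rot'],s['force'],s['moment'],s['clock'])
D=bot.grab_frame('side')
im=D['pixels'];u=proj(D,(.544,.0175,.111));print(u)
x,y=int(u[0]),int(u[1]);c=cv2.resize(im[y-60:y+60,x-80:x+80,::-1],(800,600),interpolation=2);cv2.imwrite('pics/d3.png',c)
E
```

```text
[0.53810169 0.0179858  0.21141868] [ 3.14109559e+00 -8.11884392e-05  1.54455230e+00] [ 0.52486733  0.7172836  -0.5453998 ] [0.05176218 0.05556279 0.01935959] 7.6167
[326.7489185  242.33890244]
```

View pics/d3.png

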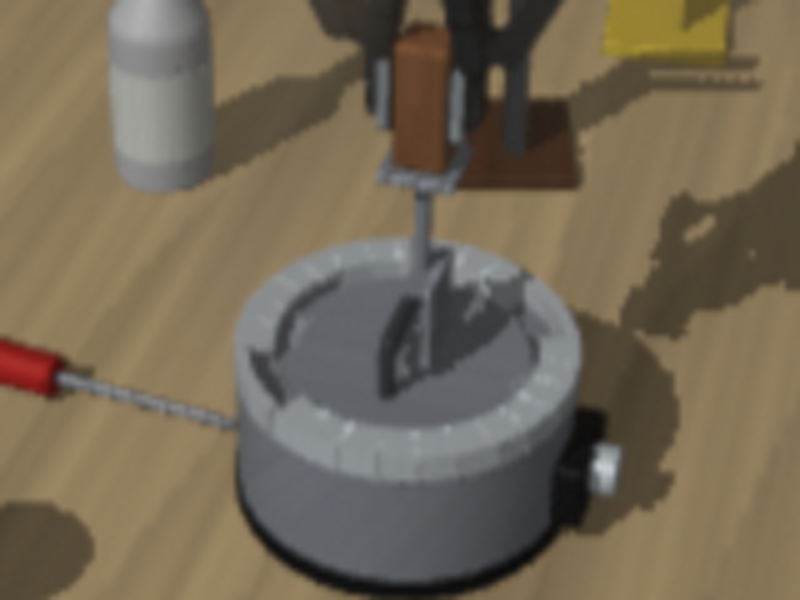

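The side crop shows the hook floor passing under the bar, with the back plate still on the −x side. I'll advance slowly until it makes contact.

>>> carry_out(rows=[[[0.001,0.002,0,0],[0.001,0.004,0,0],[0.001,0.006,0,0],[0.001,0.007,0,0],[0.001,0.007,0,0]]])

```text
clock: 8.08
position: [0.5445, 0.0188, 0.2113]
tool_rot: [3.142, -0.0, 1.545]
force: [-0.1, 0.0, -0.9]
grip_width: 0.0252
finger_force: 59.4
```

>>> carry_out(rows=[[[0,0.0005,0,0],[0,0.001,0,0],[0,0.001,0,0]]])

```text
clock: 8.33
position: [0.5453, 0.0188, 0.2113]
tool_rot: [3.142, 0.0, 1.545]
force: [-0.6, 1.3, -0.6]
grip_width: 0.0256
finger_force: 59.4
```

>>> carry_out(rows=[[[0,0.0005,0,0],[0,0.001,0,0],[0,0.001,0,0]]])

```text
clock: 8.58
position: [0.5462, 0.0187, 0.2112]
tool_rot: [-3.141, 0.0, 1.545]
force: [-0.9, -0.4, -1.2]
grip_width: 0.0253
finger_force: 59.5
```

>>> carry_out(rows=[[[0,0.0005,0,0],[0,0.001,0,0],[0,0.001,0,0]]])

```text
clock: 8.83
position: [0.547, 0.0187, 0.2112]
tool_rot: [-3.141, 0.0, 1.545]
force: [-3.0, -0.0, -0.6]
grip_width: 0.0252
finger_force: 59.6
```

>>> carry_out(rows=[[[0,0.0005,0,0],[0,0.001,0,0],[0,0.001,0,0]]])

```text
clock: 9.08
position: [0.5484, 0.0187, 0.2112]
tool_rot: [3.142, -0.0, 1.545]
force: [-1.6, 0.8, -2.2]
grip_width: 0.0255
finger_force: 59.5
```

>>> carry_out(rows=[[[0,-0.002,0,0],[0,-0.002,-0.004,0],[0,-0.002,-0.008,0],[0,-0.002,-0.011,0],[0,-0.002,-0.012,0],[0,-0.002,-0.012,0]]])

```text
clock: 9.58
position: [0.5466, 0.0188, 0.2238]
tool_rot: [3.141, -0.0, 1.545]
force: [0.1, 0.6, -1.2]
grip_width: 0.0256
finger_force: 59.5
```

>>> carry_out(rows=[[[0,0,-0.0005,0],[0,0,-0.001,0],[0,0,-0.001,0]]])

```text
clock: 9.83
position: [0.5463, 0.0187, 0.2243]
tool_rot: [-3.141, 0.0, 1.545]
force: [-0.1, -0.4, -1.9]
grip_width: 0.0256
finger_force: 59.5
```

>>> carry_out(rows=[[[0,0,-0.0005,0],[0,0,-0.001,0],[0,0,-0.001,0]]])

```text
clock: 10.08
position: [0.5461, 0.0187, 0.2251]
tool_rot: [-3.141, 0.0, 1.545]
force: [-0.7, 0.0, -4.6]
grip_width: 0.0254
finger_force: 59.2
```

>>> carry_out(rows=[[[0,0,0,-2],[0,0,0,-4],[0,0,0,-6],[0,0,0,-8],[0,0,0,-10],[0,0,0,-12],[0,0,0,-14],[0,0,0,-16],[0,0,0,-16]]])

```text
clock: 10.83
position: [0.5462, 0.0187, 0.2251]
tool_rot: [-3.141, -0.0, 1.826]
force: [0.3, 1.3, -4.5]
grip_width: 0.0251
finger_force: 59.2
```

```bash
python3 - <<'E'
from h import *
s=bot.observe();print(s['position'],s['tool_rot'],s['force'],s['moment'],s['clock'])
E
```

```text
[0.54617543 0.01867842 0.22511669] [-3.14120776e+00 -9.70003927e-05  1.82551481e+00] [ 0.27325678  1.31882484 -4.51245227] [-0.01224176  0.01670838 -0.0158597 ] 10.8333
```

>>> carry_out(rows=[[[0,0,0,-2],[0,0,0,-4],[0,0,0,-6],[0,0,0,-8],[0,0,0,-10],[0,0,0,-12],[0,0,0,-14],[0,0,0,-14]]])

```text
clock: 11.5
position: [0.5462, 0.0186, 0.2251]
tool_rot: [-3.141, -0.0, 2.069]
force: [0.5, -1.5, -4.7]
grip_width: 0.0252
finger_force: 59.2
```

```bash
python3 - <<'E'
from h import *
s=bot.observe();print(s['position'],s['tool_rot'],s['force'],s['moment'],s['clock'])
E
```

```text
[0.54615938 0.01864373 0.22514886] [-3.14119811e+00 -1.39651651e-04  2.06868057e+00] [ 0.52405964 -1.52639136 -4.69061716] [-0.09472411  0.11679563  0.02138896] 11.5
```

>>> carry_out(rows=[[[0,0,0,-2],[0,0,0,-4],[0,0,0,-6],[0,0,0,-8],[0,0,0,-10],[0,0,0,-11],[0,0,0,-11]]])

```text
clock: 12.08
position: [0.5462, 0.0186, 0.2251]
tool_rot: [-3.141, -0.0, 2.259]
force: [-0.3, -0.6, -4.7]
grip_width: 0.0252
finger_force: 59.1
```

```bash
python3 - <<'E'
from h import *
W=bot.grab_frame('wrist')
s=bot.observe();print(s['position'],s['tool_rot'],s['force'],s['moment'],s['clock'])
cv2.imwrite('pics/w5.png',cv2.resize(W['pixels'][40:280,160:480,::-1],(800,600),interpolation=2))
E
```

```text
[0.54613931 0.0186239  0.22512568] [-3.14115786e+00 -2.35778370e-04  2.25833924e+00] [-0.80104675 -0.71585236 -6.02264974] [-0.12196587  0.11100806 -0.09063482] 12.1333
```

View pics/w5.png

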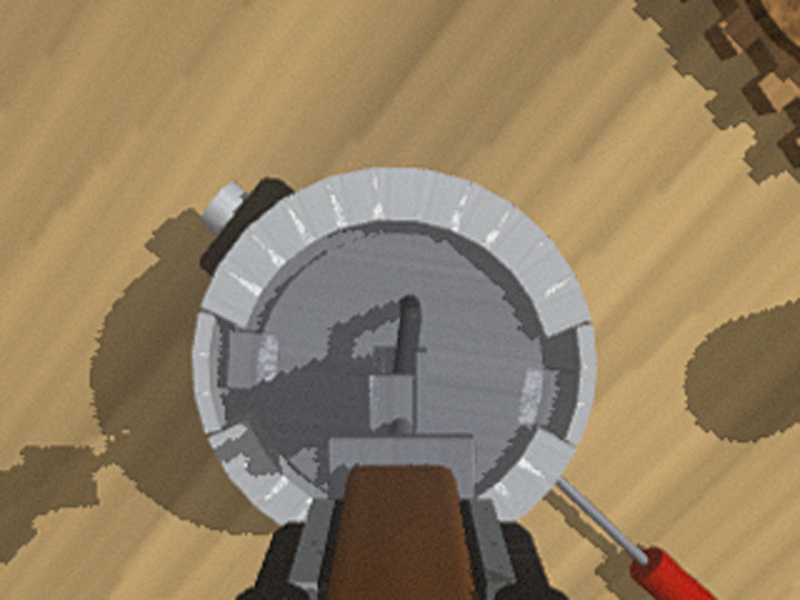

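w5 shows both lugs inside the notches: the left at (245,358), the right at (545,400). They are about 6° short of the notch centres, so I'll turn 6° more and lift slowly.

>>> carry_out(rows=[[[0,0,0,-2],[0,0,0,-4],[0,0,0,-6],[0,0,0,-6]]])

```text
clock: 12.47
position: [0.5462, 0.0186, 0.2252]
tool_rot: [-3.141, -0.0, 2.365]
force: [-0.7, -0.7, -4.7]
grip_width: 0.0251
finger_force: 59.2
```

>>> carry_out(rows=[[[0,0,-0.0005,0],[0,0,-0.001,0],[0,0,-0.0015,0],[0,0,-0.002,0],[0,0,-0.002,0]]])

```text
clock: 12.88
position: [0.5464, 0.0189, 0.2274]
tool_rot: [3.141, 0.0, 2.365]
force: [0.2, -0.5, -5.7]
grip_width: 0.0253
finger_force: 59.2
```

>>> carry_out(rows=[[[0,0,-0.0005,0],[0,0,-0.001,0],[0,0,-0.0015,0],[0,0,-0.002,0],[0,0,-0.002,0]]])

```text
clock: 13.3
position: [0.5463, 0.0187, 0.2294]
tool_rot: [3.142, 0.0, 2.365]
force: [-0.6, 0.0, -5.3]
grip_width: 0.0255
finger_force: 59.2
```

>>> carry_out(rows=[[[0,0,-0.0005,0],[0,0,-0.001,0],[0,0,-0.0015,0],[0,0,-0.002,0],[0,0,-0.002,0]]])

```text
clock: 13.72
position: [0.5463, 0.0188, 0.2314]
tool_rot: [3.142, 0.0, 2.365]
force: [0.2, 0.2, -5.7]
grip_width: 0.0255
finger_force: 59.2
```

Risen about 7 mm with no extra force, so the lid is free. Lifting on.

>>> carry_out(rows=[[[0,0,-0.001,0],[0,0,-0.003,0],[0,0,-0.006,0],[0,0,-0.01,0],[0,0,-0.015,0],[0,0,-0.021,0],[0,0,-0.028,0],[0,0,-0.036,0],[0,0,-0.044,0],[0,0,-0.052,0],[0,0,-0.057,0],[0,0,-0.06,0]]])

```text
clock: 14.72
position: [0.5465, 0.0188, 0.2923]
tool_rot: [3.141, 0.001, 2.365]
force: [0.1, -0.3, -5.7]
grip_width: 0.0255
finger_force: 59.3
```

```bash
python3 - <<'E'
from h import *
S=bot.grab_frame('scene');D=bot.grab_frame('side');W=bot.grab_frame('wrist')
s=bot.observe();print(s['position'],s['tool_rot'],s['force'],s['clock'])
for n,p in(('S',S),('D',D),('W',W)):
  for l in('rest','lid'):
    for r in bot.spot_point(p,l)[:2]: print(n,l,'spot',np.round(r['position']),round(r['conf'],2),atz(p,r['position'],0).round(3) if l=='rest' else '')
  for r in bot.regions_of(p,'rest')[:2]:
    m=r['region'];print(n,round(r['conf'],2),m.sum(),np.round(r['position']),atz(p,r['position'],.02).round(3))
a=cv2.resize(S['pixels'][130:250,320:480],(400,300));b=cv2.resize(D['pixels'][200:400,160:426],(400,300));c=W['pixels'][:,:,::1];c=cv2.resize(c,(480,300))
cv2.imwrite('pics/c6.png',np.vstack([np.hstack([a,b]),np.hstack([c,np.zeros((300,320,3),np.uint8)])])[:,:,::-1])
E
```

```text
[0.54626436 0.01873368 0.29128208] [-3.14155979e+00  4.31070072e-05  2.36488668e+00] [ 0.32754773 -0.82809287 -6.43183805] 14.8667
S rest spot [424. 193.] 0.6 [0.576 0.304 0.   ]
S rest spot [339. 209.] 0.25 [0.533 0.022 0.   ]
S lid spot [341. 173.] 0.76 
S 0.56 1947 [424. 194.] [0.602 0.282 0.02 ]
D rest spot [267. 369.] 0.77 [0.584 0.304 0.   ]
D rest spot [329. 172.] 0.47 [ 0.679 -0.513  0.   ]
D lid spot [325. 229.] 0.76 
W rest spot [489.  44.] 0.75 [0.59  0.303 0.   ]
W lid spot [319. 189.] 0.67 
W lid spot [321. 193.] 0.36 
W 0.68 14487 [490.  47.] [0.59  0.292 0.02 ]
W 0.46 8192 [316. 177.] [0.553 0.004 0.02 ]
```

View pics/c6.png

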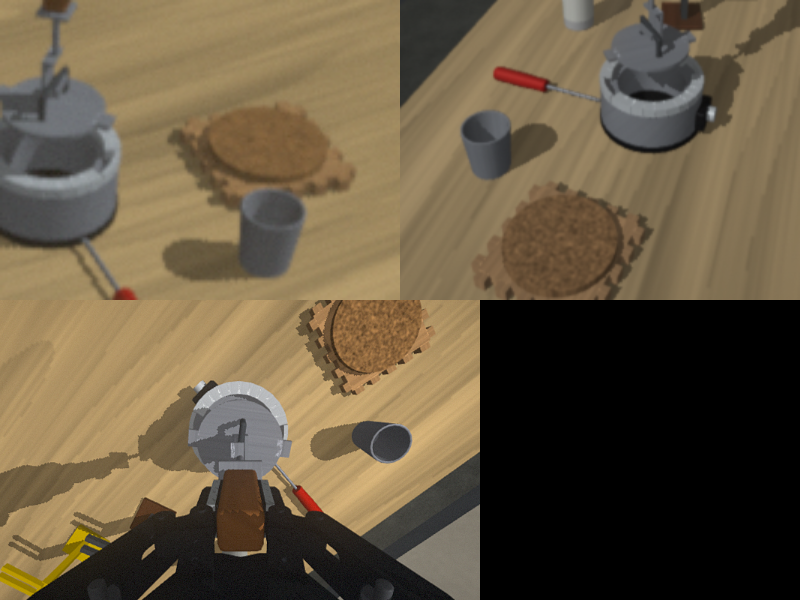

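The combined view shows the lid hanging level from the hook, clear of the pot. The cork pad is centred at about scene (427,187.6) and side (267.7,362.7).

```bash
python3 - <<'E'
from h import *
S=bot.grab_frame('scene');D=bot.grab_frame('side')
a,b=atz(S,(426.8,187.6),.03),atz(D,(267.7,362.7),.03);print(a,b,tri([(S,(426.8,187.6)),(D,(267.7,362.7))]))
s=bot.observe();yaw=s['tool_rot'][2];print(np.degrees(yaw),s['position'])
c=(a+b)[:2]/2; tx=np.array([np.cos(yaw),np.sin(yaw)]);ty=np.array([np.sin(yaw),-np.cos(yaw)])
lif=np.array(s['position'][:2])-.002*tx;print('lifter',lif)
d=c-lif;print('target',c,'tool dx,dy',d@tx,d@ty)
E
```

```text
[0.58937486 0.30099188 0.03      ] [0.57818786 0.31073221 0.03      ] [0.58119324 0.30681007 0.0230754 ]
135.49667232507733 [0.54629202 0.01876331 0.29126504]
lifter [0.54771844 0.01736141]
target [0.58378136 0.30586205] tool dx,dy 0.17650430083327123 0.231039795306381
```

>>> carry_out(rows=[[[0.003,0.004,0,0],[0.01,0.013,0,0],[0.021,0.027,0,0],[0.034,0.044,0,0],[0.048,0.062,0,0],[0.062,0.08,0,0],[0.076,0.098,0,0],[0.09,0.116,0,0],[0.104,0.134,0,0],[0.118,0.152,0,0],[0.132,0.17,0,0],[0.144,0.187,0,0]]])

```text
clock: 16.42
position: [0.574, 0.2559, 0.2912]
tool_rot: [3.141, -0.001, 2.366]
force: [0.1, 0.1, -5.4]
grip_width: 0.0253
finger_force: 59.5
```

>>> carry_out(rows=[[[0.012,0.014,0,0],[0.021,0.026,0.002,0],[0.028,0.036,0.006,0],[0.032,0.042,0.012,0],[0.033,0.043,0.02,0],[0.033,0.043,0.03,0],[0.033,0.043,0.04,0],[0.033,0.043,0.05,0],[0.033,0.043,0.058,0],[0.033,0.043,0.064,0],[0.033,0.043,0.068,0],[0.033,0.043,0.07,0]]])

```text
clock: 17.42
position: [0.5812, 0.3066, 0.2207]
tool_rot: [-3.141, -0.0, 2.365]
force: [0.4, -0.1, -5.7]
grip_width: 0.0255
finger_force: 59.4
```

```bash
python3 - <<'E'
from h import *
s=bot.observe();print(s['position'],s['tool_rot'],s['force'],s['clock'])
P={n:bot.grab_frame(n) for n in('scene','side','wrist')}
z=.075+s['position'][2]-.2245;print('lid z',z)
L={}
for n,p in P.items():
  for l,zz in(('rest',0),('lid',z),('lid_loop',z+.036)):
    r=bot.spot_point(p,l)[:1]
    if r: L[n,l]=(p,r[0]['position']);print(n,l,np.round(r[0]['position']),round(r[0]['conf'],2),atz(p,r[0]['position'],zz).round(3))
for l in('rest','lid','lid_loop'): 
  o=[v for k,v in L.items() if k[1]==l]
  if len(o)>1: print(l,tri(o).round(4))
E
```

```text
[0.58123088 0.30661305 0.22070403] [-3.14111916e+00 -9.78102068e-05  2.36468263e+00] [ 0.37052364 -0.1298653  -5.66929918] 17.4167
lid z 0.07120402821007263
scene rest [426. 193.] 0.8 [ 0.579  0.309 -0.   ]
scene lid [428. 175.] 0.56 [0.58  0.304 0.071]
scene lid_loop [431. 164.] 0.91 [0.575 0.313 0.107]
side rest [266. 371.] 0.58 [0.584 0.31  0.   ]
side lid [269. 346.] 0.55 [0.576 0.303 0.071]
side lid_loop [263. 332.] 0.9 [0.586 0.305 0.107]
wrist lid_loop [322. 202.] 0.91 [0.587 0.304 0.107]
rest [0.582  0.3092 0.0011]
lid [0.5772 0.3043 0.0706]
lid_loop [0.5842 0.3068 0.1129]
```

>>> carry_out(rows=[[[0,0,0.003,0],[0,0,0.009,0],[0,0,0.016,0],[0,0,0.023,0],[0,0,0.029,0],[0,0,0.033,0],[0,0,0.035,0],[0,0,0.036,0],[0,0,0.037,0],[0,0,0.038,0],[0,0,0.039,0],[0,0,0.039,0]]])

```text
clock: 19.02
position: [0.5813, 0.3068, 0.1823]
tool_rot: [3.142, 0.0, 2.365]
force: [0.5, -0.4, -6.0]
grip_width: 0.0254
finger_force: 59.5
```

>>> carry_out(rows=[[[0,0,0.0007,0],[0,0,0.0014,0],[0,0,0.002,0],[0,0,0.0027,0],[0,0,0.0034,0],[0,0,0.004,0],[0,0,0.004,0]]])

```text
clock: 19.6
position: [0.5813, 0.3069, 0.1784]
tool_rot: [3.141, 0.0, 2.365]
force: [-0.3, -0.8, -1.3]
grip_width: 0.0252
finger_force: 60.0
```

>>> carry_out(rows=[[[0,0,0.001,0],[0,0,0.002,0],[0,0,0.003,0],[0,0,0.004,0],[0,0,0.005,0],[0,0,0.005,0]]])

```text
clock: 20.1
position: [0.5812, 0.3069, 0.173]
tool_rot: [-3.141, -0.0, 2.365]
force: [-0.2, 0.0, -1.3]
grip_width: 0.0254
finger_force: 60.1
```

>>> carry_out(rows=[[[0,0,0.003,0],[0,0,0.006,0],[0,0,0.0065,0],[0,-0.002,0.0065,0],[0,-0.006,0.0065,0],[0,-0.012,0.0065,0],[0,-0.02,0.0065,0],[0,-0.028,0.0065,0],[0,-0.034,0.0065,0],[0,-0.037,0.0065,0],[0,-0.037,0.0065,0]]])

```text
clock: 21.02
position: [0.5551, 0.2798, 0.1671]
tool_rot: [3.142, 0.0, 2.364]
force: [-0.2, 0.1, -1.4]
grip_width: 0.0255
finger_force: 60.1
```

>>> carry_out(rows=[[[0,0,-0.005,0],[0,0,-0.015,0],[0,0,-0.03,0],[0,0,-0.045,0],[0,0,-0.06,0],[0,0,-0.075,0],[0,0,-0.09,0],[0,0,-0.1,0],[0,0,-0.105,0],[0,0,-0.105,0],[0,0,-0.105,0]]])

```text
clock: 21.93
position: [0.5553, 0.2805, 0.2715]
tool_rot: [-3.141, -0.0, 2.365]
force: [-0.9, 0.8, -1.7]
grip_width: 0.0252
finger_force: 60.1
```

```bash
python3 - <<'E'
from h import *
s=bot.observe();p=np.array(s['position']);yaw=s['tool_rot'][2];print(p,np.degrees(yaw),s['qpos'],s['force'],s['clock'])
for n in('scene','side'):
  f=bot.grab_frame(n)
  for l,zz in(('lid',.03),('lid_loop',.066)):
    r=bot.spot_point(f,l)[:1]
    if r: print(n,l,np.round(r[0]['position']),round(r[0]['conf'],2),atz(f,r[0]['position'],zz).round(3))
# pre-stand TCP pose
tx=np.array([np.cos(yaw),np.sin(yaw)]);ty=np.array([np.sin(yaw),-np.cos(yaw)])
u=np.array([np.cos(np.radians(15)),np.sin(np.radians(15))])
t=np.array([.5172,-.2972])-.08*u;d=t-p[:2];print('tcp target',t,'tool',d@tx,d@ty,'twist',np.degrees(yaw)-105)
E
```

```text
[0.55525297 0.28045912 0.27151949] 135.50269315517406 [-0.32167146  0.49840976 -0.35779614  1.54802877  0.18623987  1.12914845
  0.0747888 ] [-0.89764626  0.84436161 -1.69996614] 21.9333
scene lid [428. 184.] 0.62 [0.573 0.316 0.03 ]
scene lid_loop [429. 174.] 0.87 [0.57  0.316 0.066]
side lid [270. 358.] 0.91 [0.578 0.299 0.03 ]
side lid_loop [264. 350.] 0.79 [0.583 0.312 0.066]
tcp target [ 0.43992593 -0.31790552] tool -0.33711839806520055 -0.5076334825934405 twist 30.502693155174057
```

>>> carry_out(rows=[[[-0.004,-0.006,0,0],[-0.014,-0.021,0,0],[-0.03,-0.046,0,0],[-0.048,-0.073,0,0],[-0.067,-0.102,0,0],[-0.086,-0.131,0,0],[-0.105,-0.16,0,0],[-0.124,-0.189,0,0],[-0.143,-0.218,0,0],[-0.162,-0.247,0,0],[-0.181,-0.276,0,0],[-0.2,-0.305,0,0]]])

```text
clock: 23.23
position: [0.4832, -0.0792, 0.2719]
tool_rot: [3.142, 0.0, 2.365]
force: [0.6, -0.7, -1.7]
grip_width: 0.0256
finger_force: 59.9
```

>>> carry_out(rows=[[[-0.018,-0.027,0,3],[-0.036,-0.053,0,6],[-0.054,-0.08,0,10],[-0.072,-0.106,0,14],[-0.09,-0.133,0,18],[-0.106,-0.157,0,22],[-0.12,-0.177,0,26],[-0.13,-0.192,0,29],[-0.135,-0.2,0,30.5],[-0.137,-0.203,0,30.5],[-0.137,-0.203,0,30.5],[-0.137,-0.203,0,30.5]]])

```text
clock: 24.23
position: [0.4401, -0.3169, 0.2718]
tool_rot: [3.141, -0.001, 1.835]
force: [-0.6, 0.0, -2.0]
grip_width: 0.0253
finger_force: 60.0
```

```bash
python3 - <<'E'
from h import *
s=bot.observe();p=np.array(s['position']);yaw=s['tool_rot'][2];print(p,np.degrees(yaw),s['force'],s['clock'])
tx=np.array([np.cos(yaw),np.sin(yaw)]);ty=np.array([np.sin(yaw),-np.cos(yaw)])
u=np.array([np.cos(np.radians(15)),np.sin(np.radians(15))])
t=np.array([.5172,-.2972])-.08*u;d=t-p[:2];print('tool',d@tx,d@ty)
E
```

```text
[ 0.44006482 -0.3168652   0.27175578] 105.15137188869856 [-0.61465806  0.0293384  -2.03814263] 24.2333
tool -0.0009678615626388532 -0.00040597302150115346
```

>>> carry_out(rows=[[[-0.001,0,0.005,0],[-0.001,0,0.02,0],[-0.001,0,0.04,0],[-0.001,0,0.06,0],[-0.001,0,0.08,0],[-0.001,0,0.097,0],[-0.001,0,0.106,0],[-0.001,0,0.109,0],[-0.001,0,0.109,0]]])

```text
clock: 24.98
position: [0.44, -0.3185, 0.1625]
tool_rot: [-3.141, -0.001, 1.833]
force: [0.7, 0.6, -1.2]
grip_width: 0.0254
finger_force: 60.1
```

>>> carry_out(rows=[[[0,0.005,0,0],[0,0.015,0,0],[0,0.025,0,0],[0,0.035,0,0],[0,0.045,0,0],[0,0.055,0,0],[0,0.065,0,0],[0,0.073,0,0],[0,0.078,0,0],[0,0.08,0,0],[0,0.08,0,0]]])

```text
clock: 25.9
position: [0.5174, -0.2982, 0.1626]
tool_rot: [-3.141, -0.0, 1.833]
force: [0.2, 0.0, -1.9]
grip_width: 0.0253
finger_force: 60.1
```

>>> carry_out(rows=[[[0,0,0.002,0],[0,0,0.004,0],[0,0,0.006,0],[0,0,0.007,0],[0,0,0.008,0],[0,0,0.008,0]]])

```text
clock: 26.4
position: [0.517, -0.2983, 0.1546]
tool_rot: [-3.141, -0.0, 1.832]
force: [-0.6, -0.4, -2.2]
grip_width: 0.0252
finger_force: 60.0
```

>>> carry_out(rows=[[[0,0,0.0007,0],[0,0,0.0014,0],[0,0,0.002,0],[0,0,0.0025,0],[0,0,0.0025,0]]])

```text
clock: 26.82
position: [0.5171, -0.2983, 0.1522]
tool_rot: [-3.142, -0.0, 1.833]
force: [-0.4, -0.8, -1.0]
grip_width: 0.0251
finger_force: 60.0
```

>>> carry_out(rows=[[[0,0,0.0005,0],[0,0,0.001,0],[0,0,0.001,0]]])

```text
clock: 27.07
position: [0.5171, -0.2984, 0.1521]
tool_rot: [3.141, 0.0, 1.832]
force: [-3.5, 3.5, 12.2]
grip_width: 0.0255
finger_force: 61.8
```

The collar is seated. I'll ease off, open and rise.

>>> carry_out(rows=[[[0,0,-0.001,0],[0,0,-0.001,0]]])

```text
clock: 27.23
position: [0.5173, -0.2984, 0.1525]
tool_rot: [3.141, 0.0, 1.833]
force: [0.2, -0.3, -1.2]
grip_width: 0.0254
finger_force: 60.2
```

>>> carry_out(rows=[[[0,0,0,0],[0,0,0,0],[0,0,0,0],[0,0,0,0],[0,0,0,0],[0,0,0,0],[0,0,0,0],[0,0,0,0]]], grip=0.085)

```text
clock: 27.9
position: [0.5172, -0.2983, 0.1523]
tool_rot: [-3.142, -0.0, 1.833]
force: [-0.6, -0.2, -0.2]
grip_width: 0.0852
finger_force: 0.0
```

>>> carry_out(rows=[[[0,0,-0.01,0],[0,0,-0.03,0],[0,0,-0.05,0],[0,0,-0.07,0],[0.02,0,-0.09,0],[0.04,0,-0.11,0],[0.06,0,-0.13,0],[0.06,0,-0.13,0],[0.06,0,-0.13,0],[0.06,0,-0.13,0],[0.06,0,-0.13,0]]])

```text
clock: 28.82
position: [0.5013, -0.241, 0.2818]
tool_rot: [-3.141, -0.0, 1.832]
force: [0.5, -0.1, -0.6]
grip_width: 0.0848
finger_force: 0.0
```

```bash
python3 - <<'E'
from h import *
s=bot.observe();print(s['position'],s['force'],s['clock'],s['grip_width'])
W=bot.grab_frame('wrist');D=bot.grab_frame('side');S=bot.grab_frame('scene')
for n,p in(('W',W),('D',D),('S',S)):
  for l,z in(('lifter_grip',.167),('lifter',.03),('lid_loop',.066),('rest',0),('tin',0),('screwdriver',0),('glue_bottle',0)):
    r=bot.spot_point(p,l)[:1]
    if r: print(n,l,np.round(r[0]['position']),round(r[0]['conf'],2),atz(p,r[0]['position'],z).round(3))
E
```

```text
[ 0.50133239 -0.24099069  0.28175279] [ 0.45526746 -0.10009815 -0.64199825] 28.8167 0.08480063572962036
W lifter_grip [323. 255.] 0.69 [ 0.521 -0.299  0.167]
W lifter [320. 209.] 0.7 [ 0.517 -0.297  0.03 ]
W screwdriver [537.  28.] 0.73 [0.732 0.013 0.   ]
W glue_bottle [487. 187.] 0.97 [ 0.761 -0.205  0.   ]
D lifter_grip [367. 163.] 0.55 [ 0.514 -0.3    0.167]
D lifter [279. 217.] 0.22 [ 0.731 -0.155  0.03 ]
D lid_loop [269. 348.] 0.78 [0.577 0.305 0.066]
D rest [326. 276.] 0.3 [0.546 0.012 0.   ]
D tin [265. 349.] 0.69 [0.606 0.261 0.   ]
D screwdriver [256. 263.] 0.66 [0.73  0.018 0.   ]
D glue_bottle [281. 217.] 0.84 [ 0.744 -0.198  0.   ]
S lifter_grip [230. 191.] 0.76 [ 0.519 -0.3    0.167]
S lifter [234. 227.] 0.55 [ 0.504 -0.299  0.03 ]
S lid_loop [428. 175.] 0.73 [0.574 0.311 0.066]
S rest [423. 196.] 0.7 [ 0.589  0.291 -0.   ]
S tin [426. 235.] 0.63 [0.744 0.194 0.   ]
S screwdriver [371. 252.] 0.68 [0.736 0.015 0.   ]
S glue_bottle [298. 283.] 0.74 [ 0.751 -0.211  0.   ]
```

The lifter hangs in the stand, the lid is on the pad, and the bystanders have not moved. Handing in.

```bash
python3 -c "
from workcell import bot
print(bot.job_done())"
```

```text
the job is handed in; nothing more can be done
None
```

The job is handed in at about 29 s, verdict not shown: the lid sits within about 1 cm of the cork pad's centre by the cameras, the lifter hangs back in its fork stand, and nothing else was seen to move.

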